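# Refit a battery in an inverter's battery tray and close the retaining bail

## Task

Fit the spare battery into the empty bay of the battery tray: start its plain end into the gap between its neighbours with the terminal end facing out like theirs, and slide it fully home against the rear stop. Then swing the retaining bail over the row and press it fully down in front of the batteries. Leave the batteries already in the tray, the multimeter, the flask and the pliers where they are.

Things in the scene. Friction and masses are not known exactly. Their poses are not given: they have to be found in the camera images.
- spare_center (a point): centre of the loose spare battery standing on the bench, 26 mm above its underside. Black sealed battery 97 mm long (its x), 43 wide (y), 52 high (z, up), 0.4 to 0.75 kg, same as those in the tray. Its -x end is the terminal end: the grey lid is stepped down 7 mm over the last 16 mm and two brass tabs stand there, up to 55 mm above the underside; the +x end is plain
- spare_terminals (a point): point midway between the two brass terminal tabs of the spare battery, 41 mm from its centre towards its terminal end (-x) and 50 mm above its underside
- tray: fixed grey steel battery tray with four bays side by side. Origin: centre of the row of batteries, at bench height; z up; -x its open front. Batteries stand in it along x, terminal ends to -x, from x = -48.5 to 48.5 mm, at bay centres y = -67.5, -22.5, 22.5, 67.5 mm, with no walls between the bays. The rear stop's inner face is at x = 49.5 mm, 42 mm high
- tray_row (a point): point on the top of the tray's floor under the centre of the row, axes as the tray's. The floor is 3 mm thick, 188 mm wide, and runs from x = -134 to 52 mm: 86 mm of bare flat floor lies in front of the row. Side walls: inner faces at y = +-91 mm, 3 mm thick, 30 mm high, from x = -44.5 mm to the rear, where small ears 52 mm high carry the bail's pivots
- gap_center (a point): where the centre of the spare battery belongs: centre of the empty bay, 26 mm above the tray's floor, axes as the tray's. A thin black rubber pad lies on the floor there. Which of the four bays is empty varies. The gap between the neighbours (or neighbour and side wall) is 47 mm wide
- neighbour1_center (a point): centre of a battery standing in the tray, 26 mm above its underside, same shape and axes as the spare, loose
- neighbour2_center (a point): same, another battery in the tray
- neighbour3_center (a point): same, another battery in the tray
- bail (a joint): angle of the retaining bail, a frame of 8 mm steel rod: two arms outside the side walls, pivoted at the tray's rear, and a 198 mm cross rod. 0 = fully down, its stop; 1.57 = upright; 2.2 = leaned back, its stop. It starts up. The pivots are stiff: it stays where it is left and takes about 1 to 4 N at the cross rod to move
- bail_pivot (a point): point on the bail's pivot axis midway between the arms, axes as the tray's: at tray x = 38.5 mm, 40 mm above the bench. The cross rod's centre line is 96.5 mm from it. With the bail down the cross rod lies at tray x = -57.5 mm, 30 mm above the bench, 5 mm clear of the battery ends; it cannot come down if a battery stands out further
- bail_tab (a point): middle of the bail's thumb tab, a flat steel plate 44 mm wide along the cross rod, 3 mm thick, standing out 32 mm from the middle of the cross rod, away from the pivot. The point is 16 mm beyond the rod: with the bail down, at tray x = -73.5 mm, 30 mm above the bench. Its x axis lies in the plate towards the pivot, y along the rod
- multimeter_center (a point): centre of a multimeter lying on the bench, 180 x 86 x 47 mm, to be left alone
- flask_center (a point): centre of a steel vacuum flask standing on the bench, 70 mm in diameter, 195 mm high, to be left alone
- pliers_center (a point): centre of a pair of pliers lying on the bench, 190 mm long along x, 58 mm wide, 14 mm high, to be left alone
Not all that is in view belongs to the job. Leave any brown or green look-alike of the part that bears spare_center alone.

How it is judged (in metres and radians):
On the way, in this order (a step that is already met when the one before it is completed fails the run):
1. the plain end of the spare battery has entered the gap by at least 15 mm, the battery upright on the tray's floor and square to the tray, the bail still up (x of spare_center in the frame of gap_center between -0.082 and -0.01 m and y of spare_center in the frame of gap_center between -0.006 and 0.006 m and z of spare_center in the frame of gap_center between -0.004 and 0.006 m and angle between the x axis of spare_center and the x axis of tray, either way round below 0.15 rad and angle between spare_center's own z axis and vertical below 0.15 rad and value of joint bail above 0.8 rad), for 0.1 s.
2. the spare battery is fully home in the gap, terminal end out, with the bail still up (x of spare_center in the frame of gap_center above -0.0045 m and x of spare_terminals in the frame of gap_center below -0.03 m and y of spare_center in the frame of gap_center between -0.006 and 0.006 m and angle between spare_center's own z axis and vertical below 0.08 rad and value of joint bail above 0.5 rad), for 0.1 s.
At the end, for the whole second after the job is handed in: The spare battery stands upright on the tray floor in the bay that was empty, terminal end out, within 4.5 mm of fully home and 6 mm sideways, at rest; the bail is down within 0.08 rad; the other batteries are within 6 mm, and the multimeter, flask and pliers within 15 mm, of where they were (x of spare_center in the frame of gap_center above -0.0045 m and x of spare_terminals in the frame of gap_center below -0.03 m and y of spare_center in the frame of gap_center between -0.006 and 0.006 m and z of spare_center in the frame of gap_center between -0.004 and 0.004 m and angle between spare_center's own z axis and vertical below 0.08 rad and value of joint bail below 0.08 rad and linear speed of spare below 0.02 m/s and distance of each of neighbour1_center, neighbour2_center, neighbour3_center from where it was at the start of the episode below 0.006 m and distance of each of multimeter_center, flask_center, pliers_center from where it was at the start of the episode below 0.015 m); the robot touches nothing.
It fails at once if a battery already in the tray was displaced by more than 10 mm or tipped (distance of any of neighbour1_center, neighbour2_center, neighbour3_center from where it was at the start of the episode above 0.01 m or angle between any of neighbour1_center, neighbour2_center, neighbour3_center's own z axis and vertical above 0.15 rad).
It fails at once if the multimeter, flask or pliers were pushed away or knocked over (distance of any of multimeter_center, flask_center, pliers_center from where it was at the start of the episode above 0.03 m).
It also fails if it takes over 58 s, if anything falls off the work surface, if the arm or the gripper's body presses on something with over 40 N, if the wrist force passes 120 N, or if a joint passes its speed limit or range.

## Robot

A 6-joint arm with a two-finger parallel gripper is mounted at the origin on the work surface. World frame = base frame: x ahead of the robot, y to its left, z up, the work surface at z = 0. Lengths are in mm, angles in rad, forces in N, time in s.
With the tool pointing down it reaches from about 375 to 975 mm from the base axis. Payload 3.8 kg.
Tool frame: the origin (TCP) lies where the fingers leave the gripper's body, on its centre line; the fingertips stand 73 mm ahead of it and the grasp point (between the pads) lies 54 mm ahead of it; z points along the fingers, y is the line along which they close (so a half turn about z gives the same grasp; the last joint's range is limited). The gripper opens to 85 mm and grips with 20 to 120 N. Pads are 22 mm wide; open, the fingers measure 114 mm over their backs; the gripper's body (76 mm by 85 mm) begins 54 mm behind the grasp point. The pads swing forward as they close: fully open they stand 13 mm farther back than shut.
Start: joints at [1.184, 0.264, 1.604, -0, 1.274, -0.037], TCP at [231.327, 634.119, 303.88] pointing down, gripper open.
Joint ranges: [-2.63, 2.63], [-0.94, 2.18], [0.31, 2.57], [-1.31, 4.45], [0, 2.66], [-2.55, 2.55]. Speed limits (rad/s): [2.57, 2.57, 3.14, 3.14, 3.14, 3.14].

## Interface

Orientations are given as a 3x3 rotation matrix whose columns are the frame's x, y, z axes.
In Python, from bench import state, capture, camera_info, sign_off gives the robot as it stands.
- The arm moves only by the tool step_arm, never from a script. Its argument "steps" is one flat list of numbers, 4 for each row, row after row: the shift along the world's x, y, z in cm, then the turn about the world's z in degrees. In form: [x, y, z, yaw, x, y, z, yaw, ...]. A call has 1 to 20 rows; each row shifts and turns the commanded pose from where the row before left it; what a row does not reach is not made up. A row lasts 1/12 s, in which the tool goes at most 41.7 mm and 7.16 degrees, less where a joint would pass 70% of its speed; a pose out of reach is approached as far as the arm can. A call is refused whole if a number of a shift passes 4.17 or a number of a turn 7.16, either way. A call with a gripper value outside its range is refused whole. "fingers" is the opening, from 0 (shut) to 1 (fully open), set as the call begins (left out, the last holds). The fingers move at their own pace and stop on an object; "squeeze" is the grip in N (left out, the last holds). Time passes only in rows, so rows that do not move let the fingers close. It gives the time, the measured TCP pose, the force and the opening at its end, in the units of the state.
- state(): the state, without advancing time (a new reading comes with each control period).
- capture(name): name is "scene" or "top" or "wrist"; returns the picture (400x640x3 uint8, blue, green, red); there is no depth.
- camera_info(name): a dict with "mtx" (3x3 intrinsics, pixels), "rvec" (rotation vector, rad) and "tvec" (3), from world to camera coordinates, as OpenCV has them. Camera axes: x right, y down, z forward; pixel columns grow to the right and rows downward; lengths in mm; the calibration is good to about 2 mm. A picture is of the moment at which its call begins: read the wrist's pose just before it. camera_info takes no time and is no camera call; for the wrist camera it gives the pose at the moment of the call.
- sign_off(): hands the job in, once; it reports no verdict.
The state is a dict: "time": time; "joint_positions": joint angles; "qd": joint speeds; "tau": joint torques, N m; "position": TCP position; "orientation": TCP orientation; "ft_force": force on the tool from outside, world axes, zero at the start; "moment": the same for the moment, N m; "width": finger opening in mm.
Only numpy, scipy, OpenCV 4.12 (cv2) and the standard library are available. Lean on these libraries where they do the work, as an engineer would, in place of code of your own. Each camera call takes 0.05 s, during which the arm holds its last target. There are 200 camera calls.

## Working session

There is one attempt and no reset: what is moved stays moved. The work goes in short steps, Python scripts to look and compute and a tool call to move; the robot and the scene stay as the last step left them, time stands still between calls to the robot, and variables do not carry over. Pictures are saved under pics/ and viewed, on a budget of 10 in all, crops included, one or two more only if the job needs it, and the job is handed in when it is done.

Besides the shell and the picture viewer there is one more tool, called after "Call:" as name(argument=value, ...), one argument or row to a line, values as JSON. step_arm: Moves the arm, as the interface text tells. Its arguments: {"type":"object","properties":{"steps":{"type":"array","items":{"type":"number"}},"fingers":{"type":"number"},"squeeze":{"type":"number"}},"required":["steps"]}

```bash
mkdir -p pics
cat > h.py <<'E'
import numpy as np, cv2
from bench import state, capture, camera_info, sign_off
def ray(ci,uv):
    R,_=cv2.Rodrigues(np.array(ci["rvec"],float)); t=np.array(ci["tvec"],float).ravel()
    p=cv2.undistortPoints(np.array([[uv]],float),np.array(ci["mtx"],float),None).ravel()
    return -R.T@t, R.T@np.array([p[0],p[1],1.])
def onz(ci,uv,z):
    o,d=ray(ci,uv); return o+d*(z-o[2])/d[2]
def proj(ci,P):
    return cv2.projectPoints(np.array(P,float).reshape(-1,3),np.array(ci["rvec"],float),np.array(ci["tvec"],float),np.array(ci["mtx"],float),None)[0].reshape(-1,2)
E
python3 - <<'E'
from h import *
s=state();print(s["time"],s["position"],s["width"])
for n in("scene","top"):
    im=capture(n);cv2.imwrite(f"pics/{n}0.png",im)
    ci=camera_info(n);print(n,ci["mtx"],ray(ci,(320,200)))
E
```

```text
0.0 [231.1034582  633.58257531 302.54211764] 85.24953792229657
scene [[390.56298208   0.         321.82963229]
 [  0.         390.56298208 203.73767093]
 [  0.           0.           1.        ]] (array([1171.33417781,  374.97585644,  979.95981304]), array([-0.53164415, -0.32829785, -0.78082556]))
top [[519.30198886   0.         316.05030995]
 [  0.         519.30198886 200.42168581]
 [  0.           0.           1.        ]] (array([ 357.86225838,   -2.61392834, 1541.71169103]), array([ 0.16516019, -0.00892527, -0.98625603]))
```

View pics/top0.png

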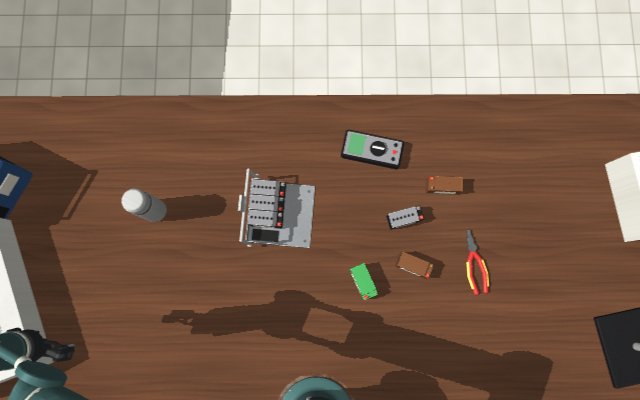

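View pics/scene0.png

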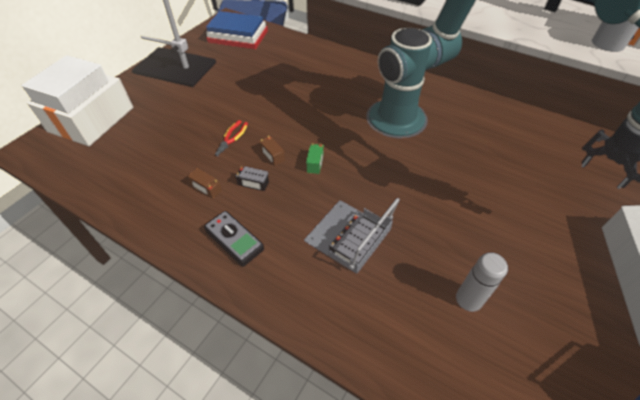

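The top view has +x up and +y to the left. The tray is near (275,212) with its open front to the right, and the empty bay is the one nearest the robot, near (265,236). The spare is the black and grey battery at (405,217), with its red-marked terminal end to the right. The bail stands at the tray's rear, at about x=243. Next come rough positions.

Run:
```python
from h import *
ci=camera_info("top")
print("spare",onz(ci,(405,217),52)); print("ends",onz(ci,(388,221),45),onz(ci,(422,213),45))
for p in [(315,185),(310,247),(245,181),(241,243)]: print("floor/wall",p,onz(ci,p,3))
w=camera_info("wrist");o,d=ray(w,(320,200));s=state()
print(w["mtx"][0],"cam",o,"dir",d,"tcp",s["position"]);print(np.round(s["orientation"],3))
im=cv2.imread("pics/top0.png");cv2.imwrite("pics/topc.png",cv2.resize(im[110:310,210:510],None,fx=2.66,fy=2.66,interpolation=cv2.INTER_CUBIC))
```

```text
spare [ 556.41473558 -261.73280115   52.        ]
ends [ 545.85097558 -213.21389555   45.        ] [ 568.87431429 -312.81604734   45.        ]
floor/wall (315, 185) [661.51489101  -1.70250573   3.        ]
floor/wall (310, 247) [474.6249307  13.8499774   3.       ]
floor/wall (245, 181) [674.73128355 209.8202793    3.        ]
floor/wall (241, 243) [487.34765135 218.27527026   3.        ]
[299.17672055   0.         316.95264893] cam [162.58235443 658.62862982 373.87038371] dir [ 0.27292146 -0.09057883 -0.95782269] tcp [231.11981245 633.64722827 302.65131367]
[[-0.939  0.343 -0.001]
 [ 0.343  0.939 -0.002]
 [ 0.    -0.002 -1.   ]]
```

View pics/topc.png

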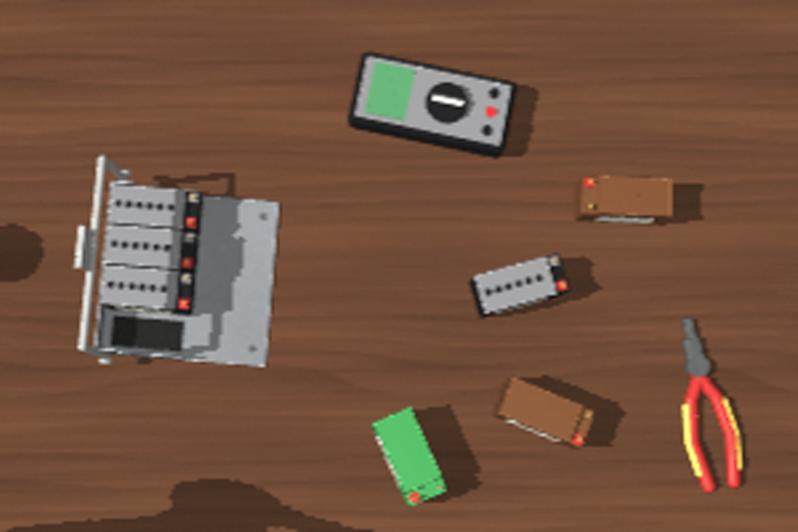

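Call:
step_arm(
  steps=[2.06, -3.34, 0, -3.6, 2.06, -3.34, 0, -3.6, 2.06, -3.34, 0, -3.6, 2.06, -3.34, 0, -3.6, 2.06, -3.34, 0, -3.6, 2.06, -3.34, 0, -3.6, 2.06, -3.34, 0, -3.6, 2.06, -3.34, 0, -3.6, 2.06, -3.34, 0, -3.6, 2.06, -3.34, 0, -3.6, 2.06, -3.34, 0, -3.6, 2.06, -3.34, 0, -3.6, 2.06, -3.34, 0, -3.6, 2.06, -3.34, 0, -3.6, 2.06, -3.34, 0, -3.6, 2.06, -3.34, 0, -3.6],
  fingers=1,
  squeeze=60,
)

```text
time: 1.43
position: [561.3, 97.8, 303.5]
orientation: [[-0.211, 0.978, -0.001], [0.978, 0.211, 0.0], [0.0, -0.001, -1.0]]
ft_force: [1.1, -0.5, 0.6]
width: 85.2
```

Call:
step_arm(
  steps=[0, 0, 0, 0, 0, 0, 0, 0, 0, 0, 0, 0],
)

```text
time: 1.68
position: [560.5, 99.7, 303.2]
orientation: [[-0.213, 0.977, -0.002], [0.977, 0.213, 0.0], [0.001, -0.002, -1.0]]
ft_force: [0.1, 0.0, -0.0]
width: 85.5
```

Run:
```python
from h import *
import pickle
s=state();ci=camera_info("wrist");im=capture("wrist");pickle.dump(ci,open("w1.pkl","wb"));cv2.imwrite("pics/w1.png",im)
print(s["time"],s["position"],np.round(s["orientation"],3).tolist(),ray(ci,(320,200)))
```

```text
1.6833 [560.4875105   99.67537143 303.21570889] [[-0.213, 0.977, -0.002], [0.977, 0.213, 0.0], [0.001, -0.002, -1.0]] (array([545.83241314, 171.53425251, 374.48959401]), array([ 0.06983566, -0.27829448, -0.95801363]))
```

View pics/w1.png

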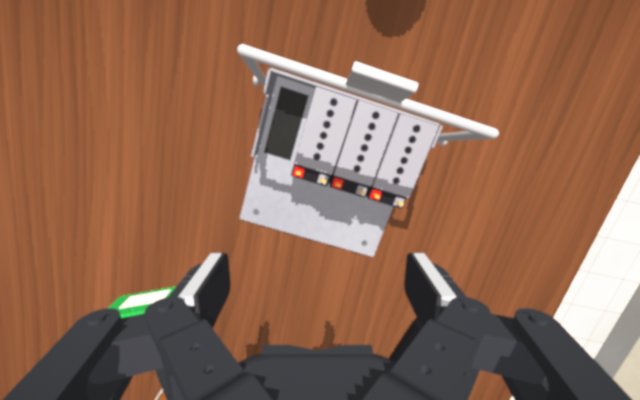

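The wrist view shows the tray's front floor corners at (241,218) and (374,256). The rear lid corners of the row are at about (317,86) and (441,123). The bay on the left, nearest the robot, is empty, and the bail is leaning back.

Run:
```python
from h import *
import pickle
ci=pickle.load(open("w1.pkl","rb"));im=cv2.imread("pics/w1.png")
A=onz(ci,(240.5,218),3);B=onz(ci,(374,256.5),3)
print("front",A,B,np.linalg.norm(A-B))
C=onz(ci,(317,86),55);D=onz(ci,(441,123),55);print("rear",C,D,np.linalg.norm(C-D))
P=np.array([A,B,C,D])[:,:2];Q=np.array([[-134,94],[-134,-94],[48.5,44],[48.5,-89]],float)
pc,qc=P.mean(0),Q.mean(0);H=((P-pc)*[1,1]).T@(Q-qc)
th=np.arctan2(H[1,0]-H[0,1],H[0,0]+H[1,1]);R=np.array([[np.cos(th),-np.sin(th)],[np.sin(th),np.cos(th)]])
t=pc-R@qc;print("tray",t,np.degrees(th));print("res",P-(Q@R.T+t))
pickle.dump((t,th),open("tray.pkl","wb"))
g=R@[0,67.5]+t;print("gap",g)
# bail
for p in [(354,64),(417,84),(241,48),(495,133)]:
  o,d=ray(ci,p)
  # bail circle of rod/tab in tray frame
  o2=np.r_[R.T@(o[:2]-t),o[2]];d2=np.r_[R.T@d[:2],d[2]]
  r=128.5 if p[0] in(354,417) else 96.5
  k=np.roots([d2[0]**2+d2[2]**2,2*(d2[0]*(o2[0]-38.5)+d2[2]*(o2[2]-40)),(o2[0]-38.5)**2+(o2[2]-40)**2-r*r])
  for q in k:
    if np.isreal(q): x=o2+d2*q.real;print("bail",p,x,np.arctan2(x[2]-40,38.5-x[0]))
# step-lid lines check
x=[R.T@(onz(ci,p,55)[:2]-t) for p in [(343,103),(357,105),(399,115)]];print(x)
```

```text
front [475.73719269  16.88078925   3.        ] [6.62971852e+02 4.08818745e-01 3.00000000e+00] 187.95782328449656
rear [540.40440475 194.18399111  55.        ] [673.251824   186.63006328  55.        ] 133.0620104587085
tray [580.26054142 143.03228219] 85.45994001714718
res [[-0.21138145 -0.01262707]
 [-0.3868223  -1.60325082]
 [ 0.16673075 -0.67897778]
 [ 0.431473    2.29485567]]
gap [512.97234068 148.37531892]
bail (354, 64) [ 98.58806853   6.25605049 -73.58553614] -2.0573829617487798
bail (354, 64) [ 59.48192819  22.52069269 166.7754262 ] 1.7348142241781086
bail (417, 84) [ 99.77481441 -86.2000612  -72.94975485] -2.0678602257148513
bail (417, 84) [ 60.09800765 -20.44845681 166.67192296] 1.739675811791381
bail (241, 48) [ 70.56877307 153.08329001 -51.0156239 ] -1.9095574630655783
bail (241, 48) [ 50.87403136 101.95798382 135.70336122] 1.6993786557201198
bail (495, 133) [  68.61692334 -208.5651968   -51.67999197] -1.8881910447823955
bail (495, 133) [  49.7268923  -100.69718376  135.84470194] 1.6874012405613126
[array([40.05127379, 13.83563922]), array([42.35159356, -0.39147826]), array([ 45.63215851, -44.81864165])]
```

Call:
step_arm(
  steps=[0.08, -3.82, 0, 0, 0.08, -3.82, 0, 0, 0.08, -3.82, 0, 0, 0.08, -3.82, 0, 0, 0.08, -3.82, 0, 0, 0.08, -3.82, 0, 0, 0.08, -3.82, 0, 0, 0.08, -3.82, 0, 0, 0.08, -3.82, 0, 0, 0.08, -3.82, 0, 0, 0.08, -3.82, 0, 0, 0, 0, 0, 0, 0, 0, 0, 0],
)

```text
time: 2.82
position: [569.8, -320.6, 303.4]
orientation: [[-0.213, 0.977, -0.0], [0.977, 0.213, 0.001], [0.001, -0.0, -1.0]]
ft_force: [1.1, 0.6, 0.0]
width: 85.5
```

Run:
```python
from h import *
import pickle
s=state();ci=camera_info("wrist");im=capture("wrist");pickle.dump(ci,open("w2.pkl","wb"));cv2.imwrite("pics/w2.png",im)
print(s["time"],s["position"],np.round(s["orientation"],3).tolist())
c=proj(ci,[556,-262,52])[0].astype(int);print(c)
x0,y0=max(c[0]-100,0),max(c[1]-75,0);print(x0,y0)
cv2.imwrite("pics/w2c.png",cv2.resize(im[y0:y0+150,x0:x0+200],None,fx=4,fy=4,interpolation=cv2.INTER_CUBIC))
```

```text
2.8167 [ 569.84429003 -320.57646908  303.44709029] [[-0.213, 0.977, -0.0], [0.977, 0.213, 0.001], [0.001, -0.0, -1.0]]
[315 123]
215 48
```

View pics/w2c.png

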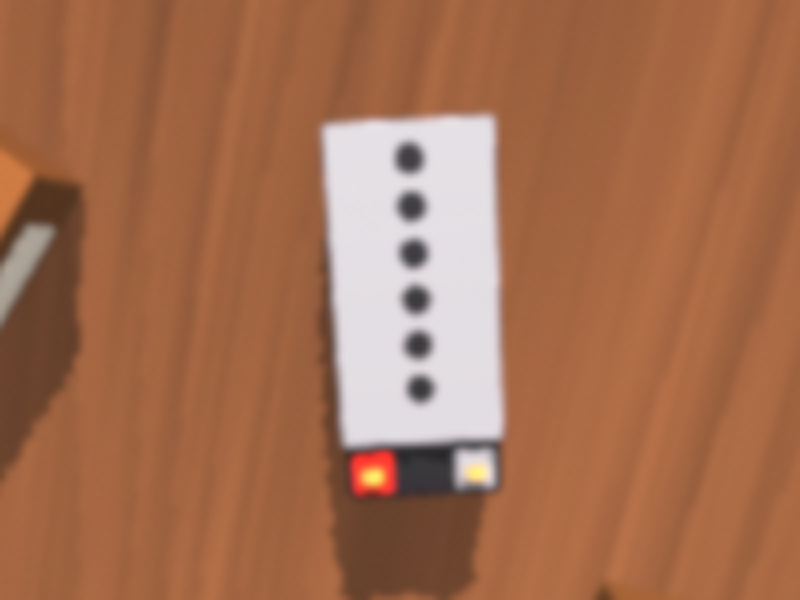

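The spare is clearly seen, with crop lid corners at (323,125), (494,116), (503,440) and (343,447). The terminals are at the bottom, towards -x of the tool.

Run:
```python
from h import *
import pickle
ci=pickle.load(open("w2.pkl","rb"))
f=lambda u,v:onz(ci,(215+(u+.5)/4-.5,48+(v+.5)/4-.5),52)[:2]
a,b,c,d=f(323,125),f(494,116),f(503,440),f(343,447)
print(np.linalg.norm(a-b),np.linalg.norm(c-d),np.linalg.norm(a-d),np.linalg.norm(b-c))
ax=(a+b)/2-(c+d)/2;L=np.linalg.norm(ax);ax/=L
ctr=(a+b)/2-48.5*ax; ctr2=(c+d)/2+32.5*ax
print(L,"ang",np.degrees(np.arctan2(ax[1],ax[0])),ctr,ctr2,"grip",(ctr+ctr2)/2-30*ax)
```

```text
42.887309294667176 43.25665003066783 81.04140052727239 81.25473883193939
81.14785998503066 ang 105.10330234334882 [ 560.71450134 -265.05606431] [ 560.75302776 -265.19881686] grip [ 568.5505692  -294.09116902]
```

Call:
step_arm(
  steps=[-0.13, 2.65, 0, 2.8, 0, 0, -3.5, 0, 0, 0, -3.5, 0, 0, 0, -3.5, 0, 0, 0, -3.5, 0, 0, 0, -3.0, 0, 0, 0, -2.5, 0, 0, 0, -1.5, 0, 0, 0, -0.9, 0, 0, 0, 0, 0],
)

```text
time: 3.7
position: [567.3, -290.9, 82.5]
orientation: [[-0.264, 0.964, -0.004], [0.964, 0.264, 0.003], [0.004, -0.003, -1.0]]
ft_force: [-0.6, 0.2, 0.4]
width: 85.8
```

Call:
step_arm(
  steps=[0, 0, 0, 0, 0, 0, 0, 0, 0, 0, 0, 0, 0, 0, 0, 0, 0, 0, 0, 0, 0, 0, 0, 0, 0, 0, 0, 0, 0, 0, 0, 0, 0, 0, 0, 0, 0, 0, 0, 0],
  fingers=0,
  squeeze=60,
)

```text
time: 4.53
position: [569.6, -294.7, 87.1]
orientation: [[-0.261, 0.965, 0.003], [0.965, 0.261, -0.002], [-0.002, 0.003, -1.0]]
ft_force: [-1.6, 1.1, 6.5]
width: 42.3
```

Call:
step_arm(
  steps=[0, 0, 0.5, 0, 0, 0, 1, 0, 0, 0, 2, 0, 0, 0, 2, 0, 0, 0, 2, 0, 0, 0, 1, 0, 0, 0, 0.5, 0, 0, 0, 0, 0, 0, 0, 0, 0],
)

```text
time: 5.28
position: [567.9, -293.7, 174.1]
orientation: [[-0.261, 0.965, -0.001], [0.965, 0.261, 0.001], [0.001, -0.001, -1.0]]
ft_force: [-0.2, 0.0, -5.9]
width: 42.7
```

Call:
step_arm(
  steps=[-0.664, 3.03, 0, -2, -0.664, 3.03, 0, -2, -0.664, 3.03, 0, -2, -0.664, 3.03, 0, -2, -0.664, 3.03, 0, -2, -0.664, 3.03, 0, -2, -0.664, 3.03, 0, -2, -0.664, 3.03, 0, -2, -0.664, 3.03, 0, -2, -0.664, 3.03, 0, -1.9, 0, 0, 0, 0, 0, 0, 0, 0, 0, 0, 0, 0, 0, 0, 0, 0],
)

```text
time: 6.45
position: [501.9, 8.3, 174.2]
orientation: [[0.083, 0.997, -0.001], [0.997, -0.083, -0.0], [-0.0, -0.001, -1.0]]
ft_force: [-0.9, 0.1, -4.9]
width: 42.3
```

Run:
```python
from h import *
import pickle
s=state();ci=camera_info("wrist");im=capture("wrist");pickle.dump((ci,s["position"],s["orientation"]),open("w3.pkl","wb"));cv2.imwrite("pics/w3.png",im)
print(s["time"],s["position"],np.round(s["orientation"],3).tolist(),ray(ci,(320,200))[0])
cv2.imwrite("pics/w3c.png",cv2.resize(im[:300,170:570],(800,600),interpolation=cv2.INTER_CUBIC))
```

```text
6.45 [501.85845636   8.30308367 174.21068021] [[0.083, 0.997, -0.001], [0.997, -0.083, -0.0], [-0.0, -0.001, -1.0]] [509.15158608  81.66939029 245.36874938]
```

View pics/w3c.png

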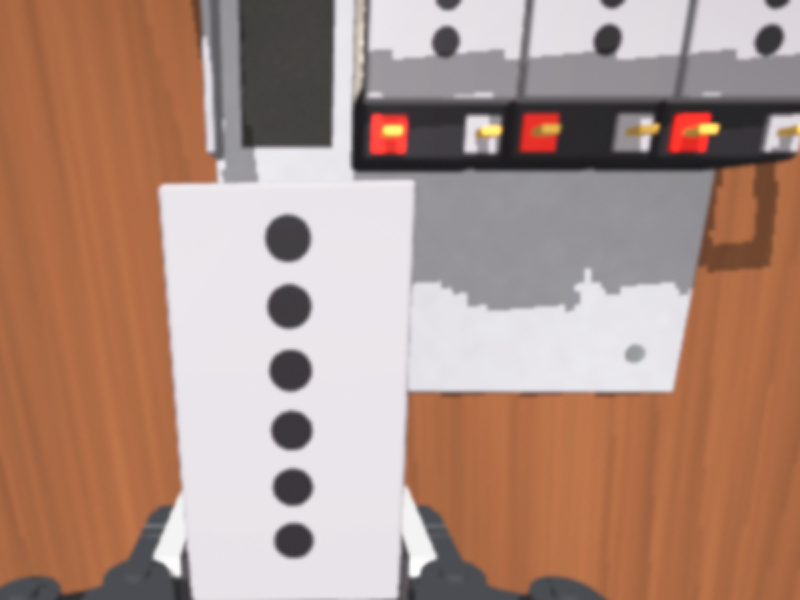

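The battery is held with its plain-end top corners at crop (160,186) and (414,182). The bay's black pad has its front corners at (241,144) and (331,146), and the neighbour's lid-step corner is at (368,98).

Run:
```python
from h import *
import pickle
ci,p,O=pickle.load(open("w3.pkl","rb"));t,_=pickle.load(open("tray.pkl","rb"));th=np.radians(85.1)
R=np.array([[np.cos(th),-np.sin(th)],[np.sin(th),np.cos(th)]])
f=lambda u,v,z:R.T@(onz(ci,(170+(u+.5)/2-.5,(v+.5)/2-.5),z)[:2]-t)
for z in(139,141,143):
  a,b=f(160,186,z),f(414,182,z);c,d=f(189,590,z),f(401,590,z);print(z,a,b,a-b,"sides",c,d,(c+d)/2)
print("TCP",R.T@(np.array(p[:2])-t))
print("pad",f(241,144,4),f(331,146,4))
print("padrear",f(243,5,4),f(335,5,4))
for n,q in dict(lid1=(368,98,55),lid2=(524,98,55),lid3=(680,98,55),front=(354,168,48),frontb=(800,155,48),floorcor=(673,391,3)).items():print(n,f(*q))
```

```text
139 [-61.77287051  88.26250761] [-61.02549197  45.78357586] [-0.74737853 42.47893175] sides [-139.93184608   87.1937037 ] [-139.76986586   43.6457542 ] [-139.85085597   65.41972895]
141 [-61.87514991  87.83653919] [-61.14182398  46.15631819] [-0.73332594 41.680221  ] sides [-138.56454018   86.78783149] [-138.40560559   44.05869296] [-138.48507289   65.42326222]
143 [-61.97742932  87.41057078] [-61.25815598  46.52906052] [-0.71927334 40.88151026] sides [-137.19723428   86.38195927] [-137.04134533   44.47163172] [-137.11928981   65.4267955 ]
TCP [-140.93366808   66.60739506]
pad [-40.0433577   85.89663083] [-40.64167394  52.34232402]
padrear [ 5.00401063 84.15252438] [ 5.08364543 51.88415283]
lid1 [-33.44904264  44.75698122]
lid2 [-33.33124813  -0.13846623]
lid3 [-33.21352441 -45.00693442]
front [-51.73147493  47.54735512]
frontb [-47.64244349 -88.76346487]
floorcor [-135.41772862  -93.51360099]
```

Call:
step_arm(
  steps=[-0.2, 0.02, 0, -1.0, 0, 0, -1.5, 0, 0, 0, -2, 0, 0, 0, -2, 0, 0, 0, -1.5, 0, 0, 0, -0.7, 0, 0, 0, 0, 0, 0, 0, 0, 0, 0, 0, 0, 0],
)

```text
time: 7.25
position: [501.1, 8.9, 99.0]
orientation: [[0.101, 0.995, 0.002], [0.995, -0.101, -0.0], [0.0, 0.002, -1.0]]
ft_force: [0.4, 0.4, -4.5]
width: 42.1
```

Call:
step_arm(
  steps=[0, 0, -0.3, 0, 0, 0, 0, 0, 0, 0, 0, 0],
)

```text
time: 7.5
position: [500.4, 9.2, 95.4]
orientation: [[0.1, 0.995, 0.001], [0.995, -0.1, -0.0], [0.0, 0.001, -1.0]]
ft_force: [-0.0, 0.3, -4.3]
width: 42.1
```

Call:
step_arm(
  steps=[0, 0, -0.2, 0, 0, 0, 0, 0, 0, 0, 0, 0],
)

```text
time: 7.75
position: [499.9, 9.3, 92.8]
orientation: [[0.1, 0.995, -0.0], [0.995, -0.1, 0.0], [-0.0, -0.0, -1.0]]
ft_force: [0.7, -0.4, -5.5]
width: 42.5
```

Call:
step_arm(
  steps=[0, 0, -0.2, 0, 0, 0, 0, 0, 0, 0, 0, 0],
)

```text
time: 8.0
position: [499.9, 9.2, 90.7]
orientation: [[0.1, 0.995, -0.0], [0.995, -0.1, 0.0], [-0.0, -0.0, -1.0]]
ft_force: [0.1, 0.5, -5.0]
width: 42.3
```

Call:
step_arm(
  steps=[0, 0, -0.1, 0, 0, 0, 0, 0, 0, 0, 0, 0],
)

```text
time: 8.25
position: [500.2, 9.2, 90.2]
orientation: [[0.1, 0.995, 0.0], [0.995, -0.1, -0.0], [0.0, 0.0, -1.0]]
ft_force: [-0.9, -1.1, -0.8]
width: 42.3
```

Call:
step_arm(
  steps=[0, 0, -0.1, 0, 0, 0, 0, 0, 0, 0, 0, 0],
)

```text
time: 8.5
position: [500.2, 9.2, 90.1]
orientation: [[0.1, 0.995, -0.0], [0.995, -0.1, -0.0], [-0.0, -0.0, -1.0]]
ft_force: [-5.4, -0.2, 7.9]
width: 42.2
```

Run:
```python
from h import *
import pickle
s=state();ci=camera_info("wrist");im=capture("wrist");pickle.dump((ci,s["position"],s["orientation"]),open("w4.pkl","wb"))
print(s["time"],s["position"],s["ft_force"],s["moment"])
cv2.imwrite("pics/w4c.png",cv2.resize(im[:300,170:570],(800,600),interpolation=cv2.INTER_CUBIC))
```

```text
8.5 [500.22502521   9.16694247  90.07960742] [-5.40664208 -0.21673818  7.88242875] [-0.07613628  0.69332078  0.06131368]
```

View pics/w4c.png

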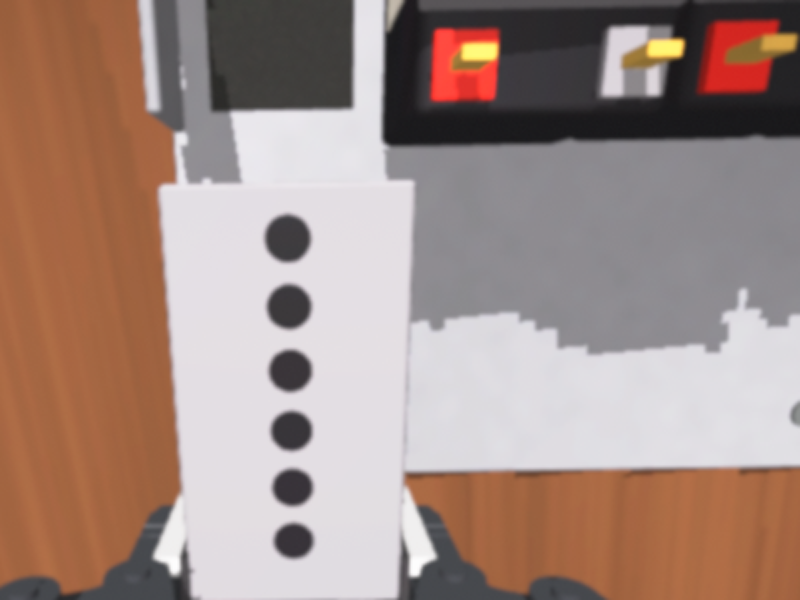

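Run:
```python
from h import *
import pickle
ci,p,O=pickle.load(open("w4.pkl","rb"));t,_=pickle.load(open("tray.pkl","rb"));th=np.radians(85.2)
R=np.array([[np.cos(th),-np.sin(th)],[np.sin(th),np.cos(th)]])
f=lambda u,v,z:np.round(R.T@(onz(ci,(170+(u+.5)/2-.5,(v+.5)/2-.5),z)[:2]-t),2)
a,b=f(160,186,55),f(414,182,55);c,d=f(189,590,55),f(401,590,55);print(a,b,a-b,"sides",c,d,(a+b)/2,(c+d)/2)
print("TCP",R.T@(np.array(p[:2])-t))
print("nb corner bottom",f(386,143,3),f(800,137,3))
print("pad",f(210,109,4),f(353,107,4))
print("wall",f(183,130,3),f(150,110,30),f(177,470,3),"front edge",f(405,472,3),f(800,467,3))
```

```text
[-60.5   88.65] [-60.55  46.2 ] [ 0.05 42.45] sides [-138.57   89.04] [-139.25   45.54] [-60.525  67.425] [-138.91   67.29]
TCP [-140.09305452   68.55325746]
nb corner bottom [-48.62  43.61] [-48.87 -57.17]
pad [-40.55  86.05] [-40.66  51.87]
wall [-44.92  92.99] [-44.81  94.76] [-134.17  100.97] front edge [-135.82   35.67] [-136.05  -77.13]
```

Call:
step_arm(
  steps=[0, 0, 0.2, 0, 0, 0, 0, 0, 0.05, 0.6, 0, 0, 0.05, 0.6, 0, 0, 0.05, 0.6, 0, 0, 0, 0, 0, 0, 0, 0, 0, 0],
)

```text
time: 9.13
position: [501.4, 27.8, 90.6]
orientation: [[0.099, 0.995, -0.0], [0.995, -0.099, -0.0], [-0.0, -0.0, -1.0]]
ft_force: [0.0, 0.4, -5.0]
width: 42.7
```

Call:
step_arm(
  steps=[0.05, 0.6, 0, 0, 0.05, 0.6, 0, 0, 0.05, 0.6, 0, 0, 0, 0, 0, 0, 0, 0, 0, 0],
)

```text
time: 9.55
position: [503.1, 45.7, 90.9]
orientation: [[0.099, 0.995, 0.0], [0.995, -0.099, -0.0], [-0.0, 0.0, -1.0]]
ft_force: [0.8, -0.3, -4.8]
width: 42.1
```

Call:
step_arm(
  steps=[0.05, 0.6, 0, 0, 0.05, 0.6, 0, 0, 0.05, 0.6, 0, 0, 0.05, 0.6, 0, 0, 0.05, 0.6, 0, 0, 0.05, 0.6, 0, 0, 0, 0, 0, 0, 0, 0, 0, 0],
)

```text
time: 10.22
position: [506.1, 81.7, 90.9]
orientation: [[0.099, 0.995, 0.0], [0.995, -0.099, -0.0], [-0.0, 0.0, -1.0]]
ft_force: [-0.0, 0.0, -4.6]
width: 42.5
```

Call:
step_arm(
  steps=[0, 0, -0.08, 0, 0, 0, 0, 0, 0, 0, 0, 0],
)

```text
time: 10.47
position: [506.1, 81.1, 90.2]
orientation: [[0.1, 0.995, 0.0], [0.995, -0.1, 0.0], [0.0, 0.0, -1.0]]
ft_force: [-0.1, 0.2, -4.1]
width: 42.6
```

Call:
step_arm(
  steps=[0, 0, 0, 0, 0, 0, 0, 0, 0, 0, 0, 0, 0, 0, 0, 0, 0, 0, 0, 0, 0, 0, 0, 0, 0, 0, 0, 0, 0, 0, 0, 0],
  fingers=1,
)

```text
time: 11.13
position: [506.1, 81.2, 90.1]
orientation: [[0.1, 0.995, 0.0], [0.995, -0.1, 0.0], [0.0, 0.0, -1.0]]
ft_force: [-0.1, 1.1, 0.9]
width: 85.3
```

Call:
step_arm(
  steps=[0, 0, 1.5, 0, 0, 0, 2.5, 0, 0, 0, 2.5, 0, 0, 0, 1.5, 0, 0, 0, 0, 0, 0, 0, 0, 0],
)

```text
time: 11.63
position: [506.7, 81.3, 171.0]
orientation: [[0.1, 0.995, 0.003], [0.995, -0.1, 0.0], [0.0, 0.003, -1.0]]
ft_force: [-0.2, -0.1, 0.4]
width: 85.3
```

Run:
```python
from h import *
import pickle
s=state();ci=camera_info("wrist");im=capture("wrist");pickle.dump((ci,s["position"],s["orientation"]),open("w5.pkl","wb"))
print(s["time"],s["position"],s["ft_force"])
cv2.imwrite("pics/w5c.png",cv2.resize(im[:300,170:570],(800,600),interpolation=cv2.INTER_CUBIC))
```

```text
11.6333 [506.74875298  81.29857462 170.9873054 ] [-0.15200149 -0.11606442  0.43695225]
```

View pics/w5c.png

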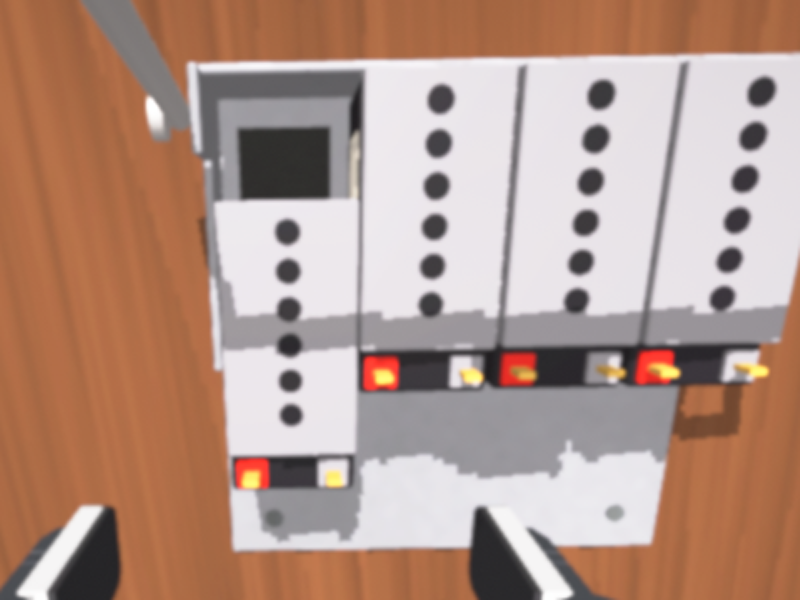

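The spare is started squarely in the gap, with its terminal end near crop y=487 and about 37 mm still to go. Next I back off, close the fingers and push.

Call:
step_arm(
  steps=[-0.17, -2, 0, 0, -0.17, -2, 0, 0, -0.17, -2, 0, 0, 0, 0, -1.5, 0, 0, 0, -2, 0, 0, 0, -2, 0, 0, 0, -1.5, 0, 0, 0, -0.8, 0, 0, 0, 0, 0, 0, 0, 0, 0],
  fingers=0,
)

```text
time: 12.52
position: [500.0, 21.3, 90.9]
orientation: [[0.1, 0.995, -0.003], [0.995, -0.1, 0.0], [-0.0, -0.003, -1.0]]
ft_force: [0.7, 0.2, 0.4]
width: -0.0
```

Call:
step_arm(
  steps=[0.1, 1.2, 0, 0, 0.1, 1.2, 0, 0, 0.03, 0.4, 0, 0, 0.03, 0.4, 0, 0, 0.03, 0.4, 0, 0, 0, 0, 0, 0],
)

```text
time: 13.02
position: [504.3, 58.1, 92.7]
orientation: [[0.099, 0.995, 0.001], [0.995, -0.099, 0.0], [0.0, 0.001, -1.0]]
ft_force: [-0.6, -0.0, -0.2]
width: -0.4
```

Call:
step_arm(
  steps=[0.04, 0.5, 0, 0, 0.04, 0.5, 0, 0, 0.04, 0.5, 0, 0],
)

```text
time: 13.27
position: [505.1, 72.2, 92.3]
orientation: [[0.1, 0.995, 0.0], [0.995, -0.1, -0.0], [-0.0, 0.0, -1.0]]
ft_force: [-1.5, -5.1, 2.9]
width: 0.2
```

Call:
step_arm(
  steps=[0.04, 0.5, 0, 0, 0.04, 0.5, 0, 0],
)

```text
time: 13.43
position: [505.9, 82.5, 92.1]
orientation: [[0.1, 0.995, 0.0], [0.995, -0.1, -0.0], [-0.0, 0.0, -1.0]]
ft_force: [-0.1, -2.7, 2.1]
width: 0.0
```

Call:
step_arm(
  steps=[0.02, 0.3, 0, 0, 0, 0, 0, 0],
)

```text
time: 13.6
position: [506.1, 86.1, 92.0]
orientation: [[0.1, 0.995, 0.0], [0.995, -0.1, 0.001], [0.001, -0.0, -1.0]]
ft_force: [-0.7, 0.1, 0.5]
width: 0.3
```

Call:
step_arm(
  steps=[0.02, 0.2, 0, 0, 0, 0, 0, 0],
)

```text
time: 13.77
position: [506.1, 87.6, 91.9]
orientation: [[0.1, 0.995, -0.0], [0.995, -0.1, 0.0], [0.0, -0.0, -1.0]]
ft_force: [-0.2, -0.7, 0.1]
width: -0.0
```

Call:
step_arm(
  steps=[0.02, 0.2, 0, 0, 0, 0, 0, 0],
)

```text
time: 13.93
position: [506.3, 89.4, 91.9]
orientation: [[0.1, 0.995, -0.0], [0.995, -0.1, 0.0], [0.0, -0.0, -1.0]]
ft_force: [-0.1, -1.6, -0.3]
width: -0.4
```

Call:
step_arm(
  steps=[0.01, 0.15, 0, 0, 0, 0, 0, 0],
)

```text
time: 14.1
position: [506.4, 89.8, 91.9]
orientation: [[0.099, 0.995, -0.0], [0.995, -0.099, -0.002], [-0.002, -0.0, -1.0]]
ft_force: [-0.4, -6.9, 1.1]
width: -0.0
```

Call:
step_arm(
  steps=[0.01, 0.15, 0, 0, 0, 0, 0, 0, 0, 0, 0, 0],
)

```text
time: 14.35
position: [506.7, 90.0, 91.9]
orientation: [[0.099, 0.995, -0.0], [0.995, -0.099, -0.004], [-0.004, 0.0, -1.0]]
ft_force: [0.5, -12.8, 0.4]
width: 0.1
```

Call:
step_arm(
  steps=[-0.1, -1, 0, 0, -0.2, -2, 0, 0, 0, 0, 2, 0, 0, 0, 3, 0, 0, 0, 3, 0, 0, 0, 3, 0, 0, 0, 2, 0, 0, 0, 0, 0, 0, 0, 0, 0],
)

```text
time: 15.1
position: [504.5, 62.5, 223.6]
orientation: [[0.1, 0.995, 0.004], [0.995, -0.1, 0.001], [0.001, 0.004, -1.0]]
ft_force: [-1.2, 0.4, -1.3]
width: 0.1
```

Run:
```python
from h import *
import pickle
s=state();ci=camera_info("wrist");im=capture("wrist");pickle.dump((ci,s["position"],s["orientation"]),open("w6.pkl","wb"))
print(s["time"],s["position"],s["ft_force"])
cv2.imwrite("pics/w6c.png",cv2.resize(im[:300,170:570],(800,600),interpolation=cv2.INTER_CUBIC))
```

```text
15.1 [504.52746862  62.47219865 223.59481847] [-1.19168511  0.35727821 -1.32606253]
```

View pics/w6c.png

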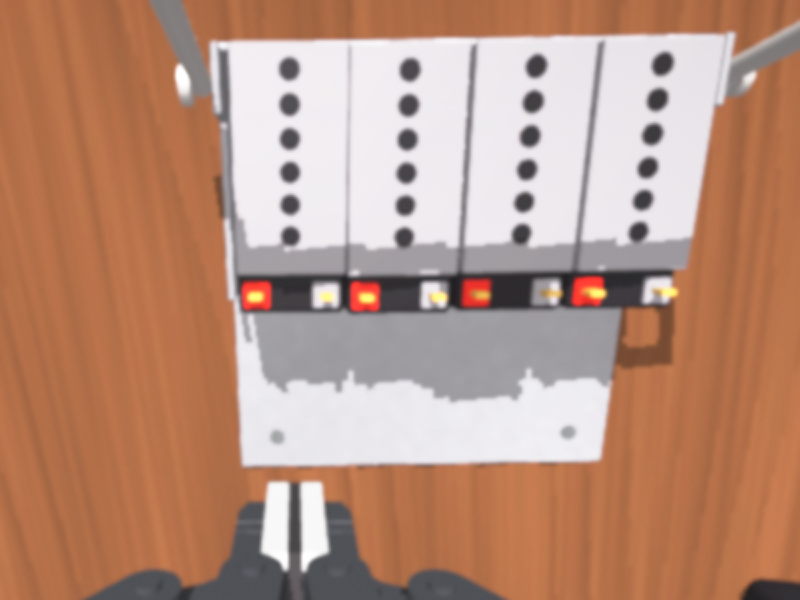

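The spare now sits flush with its neighbours at crop row y≈310, and the wrist felt the stop at about 13 N. Next I go over and behind the bail.

Call:
step_arm(
  steps=[0, 0, 3, 0, 0, 0, 1.5, 0, 1.4, 3, 0, 0, 1.4, 3, 0, 0, 1.4, 3, 0, 0, 1.4, 3, 0, 0, 1.4, 3, 0, 0, 1.4, 3, 0, 0, 0, 0, 0, 0, 0, 0, 0, 0],
)

```text
time: 15.98
position: [586.8, 243.4, 263.9]
orientation: [[0.098, 0.995, -0.005], [0.995, -0.098, -0.001], [-0.002, -0.005, -1.0]]
ft_force: [-0.6, -0.1, -0.6]
width: 0.1
```

Call:
step_arm(
  steps=[0, 0, -2, 0, 0, 0, -3, 0, 0, 0, -2, 0, 0, 0, 0, 0, 0, 0, 0, 0],
)

```text
time: 16.4
position: [585.6, 240.5, 194.4]
orientation: [[0.101, 0.995, -0.006], [0.995, -0.101, -0.002], [-0.003, -0.005, -1.0]]
ft_force: [0.4, 0.6, 0.1]
width: -0.0
```

Call:
step_arm(
  steps=[-0.08, -1, 0, 0, -0.08, -1, 0, 0, -0.08, -1, 0, 0, -0.08, -1, 0, 0, -0.08, -1, 0, 0],
)

```text
time: 16.82
position: [584.6, 191.4, 199.2]
orientation: [[0.101, 0.995, 0.003], [0.995, -0.101, 0.002], [0.002, 0.003, -1.0]]
ft_force: [-0.8, 1.7, 4.2]
width: -0.0
```

Call:
step_arm(
  steps=[-0.08, -1, -0.3, 0, -0.08, -1, -0.3, 0, -0.08, -1, -0.3, 0, -0.08, -1, -0.75, 0, -0.08, -1, -0.75, 0],
)

```text
time: 17.23
position: [579.5, 141.1, 172.5]
orientation: [[0.1, 0.995, 0.0], [0.995, -0.1, -0.0], [-0.0, 0.0, -1.0]]
ft_force: [-0.2, 2.2, -0.2]
width: -0.2
```

Call:
step_arm(
  steps=[-0.08, -0.9, -0.63, 0, -0.08, -0.9, -0.63, 0, -0.08, -0.9, -0.63, 0, 0, 0, 0, 0],
)

```text
time: 17.57
position: [575.5, 115.7, 150.1]
orientation: [[0.102, 0.995, -0.004], [0.995, -0.102, 0.004], [0.003, -0.004, -1.0]]
ft_force: [1.9, 9.6, -6.8]
width: 0.2
```

Call:
step_arm(
  steps=[0.16, 2, 0, 0, 0, 0, 2, 0, 0, 0, 2.5, 0, 0, 0, 2.5, 0, -0.1, -2, 0, 0, -0.1, -2, 0, 0, -0.06, -2, 0, 0, 0, 0, 0, 0, 0, 0, 0, 0],
)

```text
time: 18.32
position: [575.4, 73.8, 222.9]
orientation: [[0.102, 0.995, -0.003], [0.995, -0.102, -0.0], [-0.001, -0.002, -1.0]]
ft_force: [0.8, -0.9, 0.5]
width: 0.1
```

Run:
```python
from h import *
import pickle
s=state();ci=camera_info("wrist");im=capture("wrist");pickle.dump((ci,s["position"],s["orientation"]),open("w7.pkl","wb"))
print(s["time"],s["position"],s["ft_force"])
cv2.imwrite("pics/w7.png",im)
```

```text
18.3167 [575.39968197  73.83247509 222.85082451] [ 0.75793469 -0.88742853  0.48239044]
```

View pics/w7.png

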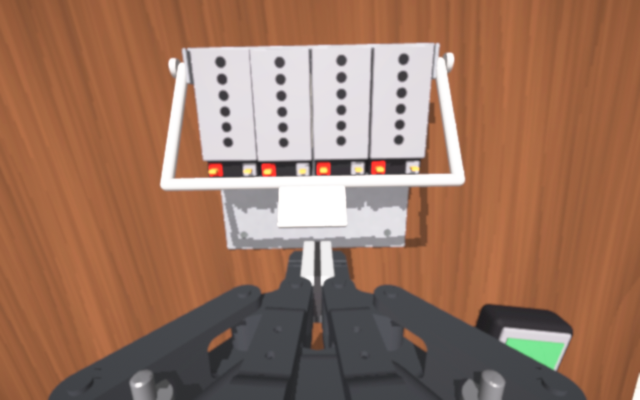

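The bail is partway down, with the rod at image row 183 and the tab at (312,207) just ahead of and below the fingertips. Next I press down.

Call:
step_arm(
  steps=[0, 0, -2, 0, 0, 0, -2, 0, 0, 0, -1.5, 0, 0, 0, -1.5, 0],
)

```text
time: 18.7
position: [575.9, 75.9, 153.0]
orientation: [[0.099, 0.995, -0.001], [0.995, -0.099, -0.0], [-0.0, -0.001, -1.0]]
ft_force: [-0.8, -0.4, 0.2]
width: 0.2
```

Call:
step_arm(
  steps=[0, 0, -1, 0, 0, 0, -1, 0, 0, 0, -1, 0, 0, 0, -0.8, 0],
)

```text
time: 19.03
position: [576.2, 75.4, 115.3]
orientation: [[0.1, 0.995, -0.0], [0.995, -0.1, -0.0], [-0.0, -0.0, -1.0]]
ft_force: [-0.3, -1.0, 1.9]
width: 0.3
```

Call:
step_arm(
  steps=[0, 0, -0.4, 0, 0, 0, -0.4, 0, 0, 0, 0, 0],
)

```text
time: 19.28
position: [575.9, 75.2, 107.5]
orientation: [[0.1, 0.995, -0.001], [0.995, -0.1, 0.0], [-0.0, -0.001, -1.0]]
ft_force: [-0.4, 0.3, 0.8]
width: -0.2
```

Call:
step_arm(
  steps=[0, 0, -0.2, 0, 0, 0, 0, 0],
)

```text
time: 19.45
position: [576.5, 75.2, 106.4]
orientation: [[0.1, 0.995, 0.001], [0.995, -0.1, 0.0], [0.0, 0.001, -1.0]]
ft_force: [-0.2, 0.8, -0.1]
width: 0.3
```

Call:
step_arm(
  steps=[0, 0, -0.2, 0, 0, 0, 0, 0],
)

```text
time: 19.62
position: [576.9, 75.3, 105.8]
orientation: [[0.1, 0.995, 0.001], [0.995, -0.1, 0.0], [0.0, 0.001, -1.0]]
ft_force: [-2.9, -1.3, 7.4]
width: -0.1
```

Call:
step_arm(
  steps=[0, 0, -0.2, 0, 0, 0, 0, 0],
)

```text
time: 19.78
position: [577.0, 75.4, 105.3]
orientation: [[0.1, 0.995, 0.001], [0.995, -0.1, 0.0], [0.0, 0.001, -1.0]]
ft_force: [-5.9, -0.1, 17.2]
width: -0.1
```

The bail has hit its stop: 17 N at TCP z=105.3, against 104.5 expected. I retreat and check.

Call:
step_arm(
  steps=[0, 0, 0.6, 0, 0, 0, 2, 0, 0, 0, 3, 0, 0, 0, 3, 0, 0, 0, 3, 0, 0, -1, 1, 0, 0, -1, 0, 0, 0, 0, 0, 0, 0, 0, 0, 0],
)

```text
time: 20.53
position: [575.1, 54.3, 226.2]
orientation: [[0.102, 0.995, -0.003], [0.995, -0.102, -0.0], [-0.0, -0.003, -1.0]]
ft_force: [-0.8, 0.2, -0.1]
width: -0.2
```

Run:
```python
from h import *
import pickle
s=state();ci=camera_info("wrist");im=capture("wrist");pickle.dump(ci,open("w8.pkl","wb"))
print(s["time"],s["position"],s["ft_force"])
cv2.imwrite("pics/w8.png",im[:300])
t,_=pickle.load(open("tray.pkl","rb"));th=np.radians(85.2);R=np.array([[np.cos(th),-np.sin(th)],[np.sin(th),np.cos(th)]])
for n,q in dict(rodL=(-57.5,103,30),rodR=(-57.5,-103,30),tabL=(-89.5,22,31.5),tabR=(-89.5,-22,31.5),sp_front=(-47.5,67.5,48)).items():
  w=R@q[:2]+t;print(n,proj(ci,[*w,q[2]])[0].round(1))
im=capture("top");cv2.imwrite("pics/top1.png",im)
a=cv2.imread("pics/top0.png")
for n,b in dict(flask=(118,185,170,224),meter=(338,125,410,172),pliers=(460,225,495,298)).items():
  x0,y0,x1,y1=b;sh=cv2.phaseCorrelate(*[cv2.cvtColor(k[y0:y1,x0:x1],cv2.COLOR_BGR2GRAY).astype(np.float32) for k in(a,im)]);print(n,sh)
```

```text
20.5333 [575.07155134  54.32355021 226.18465458] [-0.77560748  0.17016019 -0.07550849]
rodL [198.8 161.4]
rodR [428.5 157.5]
tabL [290.2 194.7]
tabR [337.8 193.9]
sp_front [231.5 152.3]
flask ((0.0030546679852356817, 0.0010256696285892986), 0.9681634150169514)
meter ((-0.0004059449755402511, 0.018976226893542503), 1.000518775096646)
pliers ((0.2474333970935234, 0.8114838011925727), 0.7567862736737286)
```

View pics/w8.png

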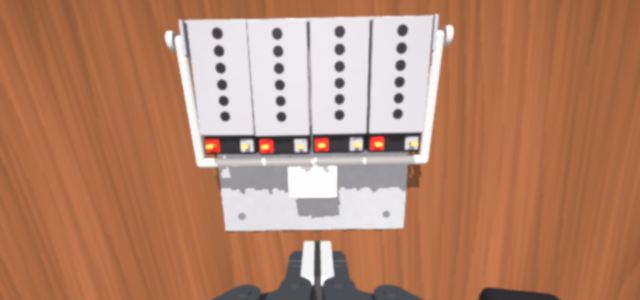

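```bash
python3 -c "
from h import *
print(sign_off())"
```

```text
the job is handed in; nothing more can be done
None
```

The spare battery is in the empty bay with its terminal end facing out, and the bail is pressed down in front of the row. I handed the job in at about 20.6 s of the 58 s allowed; the hand-in gave no verdict.

**Spare battery:** I gripped it near the terminal end and lowered it onto the floor in front of the bay, turned to match the tray. I started it about 60 mm into the gap without feeling any contact, released it, and pushed it in with closed fingers. It stopped at about 13 N, with the fingers where the rear stop should put them, and the close-up showed all four terminal ends flush.

**Bail:** I swung it over from behind and pressed the tab down. It stopped hard at 17 N with the fingertips at z ≈ 32 mm, against 31.5 mm expected when fully down. In the final picture the rod and tab are within about 4 pixels of where a fully lowered bail should appear. That view barely shows bail angle, so the evidence that it is fully down is the force and height.

**Other things on the bench:** The last top-camera comparison showed no shift of the flask or multimeter. The pliers' match was poor: about 0.8 pixel (roughly 2 mm) at low confidence. I put that down to changed arm shadows, because the arm never went near them. The neighbouring batteries looked undisturbed, though I did not measure them again at the end. The arm was clear of everything at hand-in.

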